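Rock the stuck seal block out of its clamping nest

ROBOT

A 6-joint arm with a two-finger parallel gripper is mounted at the origin on the work surface. World frame = base frame: x ahead of the robot, y to its left, z up, the work surface at z = 0. Lengths are in mm, angles in rad, forces in N, time in s.
With the tool pointing down it reaches from about 350 to 950 mm from the base axis. Payload 17.4 kg.
Tool frame: the origin (TCP) lies on the mounting face of the last link; the fingertips stand 186 mm ahead of it and the grasp point (between the pads) lies 167 mm ahead of it; z points along the fingers, y is the line along which they close (so a half turn about z gives the same grasp; the last joint's range is limited). The gripper opens to 93 mm and grips with 3 to 60 N. Pads are 15 mm wide; open, the fingers measure 128 mm over their backs; the gripper's body (75 mm by 188 mm) begins 65 mm behind the grasp point.
Start: joints at [1.079, 0.116, 1.442, -0, 1.584, -0.038], TCP at [295.918, 606.685, 404.746] pointing down, gripper open.
Joint ranges: [-2.83, 2.83], [-0.83, 2.19], [0.07, 2.5], [-1.14, 4.28], [0.01, 3], [-2.97, 2.97]. Speed limits (rad/s): [1.89, 1.89, 2.22, 3.14, 3.14, 3.14].

INTERFACE

Orientations are given as a unit quaternion [x, y, z, w].
In Python, from station import arm gives the robot as it stands.
- The arm moves only by the tool arm_command, never from a script. Its argument "series" is a list of rows, each a list of 7 numbers: the shift along the tool's x, y, z in cm, then the turn, a rotation vector about the tool's x, y, z in units of 6 degrees (1.0 is 6 degrees), then the opening, from -1 (shut) to 1 (fully open). In form: [[x, y, z, ax, ay, az, hand], ...]. A call has 1 to 12 rows; each row shifts and turns the commanded pose from where the row before left it, along the tool's axes as they then stand; what a row does not reach is not made up. A row lasts 1/10 s, in which the tool goes at most 50 mm and 8.59 degrees, less where a joint would pass 70% of its speed; a pose out of reach is approached as far as the arm can. A call is refused whole if a number of a shift passes 5 or a number of a turn 1, either way. A call with a gripper value outside its range is refused whole. The fingers move at their own pace and stop on an object; "force" is the grip in N (left out, the last holds). Time passes only in rows, so rows that do not move let the fingers close. It gives the time, the measured TCP pose, the force, the opening and the grip force at its end, in the units of the state.
- arm.get_obs(): the state, without advancing time (a new reading comes with each control period).
- arm.get_image(name): name is "scene" or "top"; returns the picture (384x512x3 uint8, red, green, blue); there is no depth.
- arm.camera_info(name): a dict with "K" (3x3 intrinsics, pixels), "k1" (the pictures are not rectified: a ray, as slopes to the right and down, at radius r is drawn at 1 + k1 r^2 times it, then the intrinsics apply), "eye" and "attitude" of the camera in the world. Camera axes: x right, y down, z forward; pixel columns grow to the right and rows downward; lengths in mm; the calibration is good to about 2 mm. A picture is of the moment at which its call begins. camera_info takes no time and is no camera call.
- arm.job_done(): hands the job in; it is judged then, once.
Trained networks look in the newest picture that a camera, given by its name, has taken for a name from the list of things; names that differ only in an ending like _2 or _b are one class to them, and where a whole thing is asked for, a point or a joint stands for the part that bears it (a point fixed in the world has none). Each returns a list of dicts, best first, with "confidence" (0 to 1); they miss things now and then, are a little off and sometimes report something else, mostly with a low value. They report only what shows in the picture. A call takes as long as a camera call. They do not tell look-alikes from the thing itself.
- arm.regions_of(name, camera): "region" (384x512 bool, what is visible of it).
- arm.pinpoint(name, camera): "location" ([x, y, z] in mm, in world coordinates, good to about 4 mm: a listed point, or the origin of a listed thing).
The state is a dict: "clock": time; "qpos": joint angles; "qd": joint speeds; "joint_efforts": joint torques, N m; "ee_pos": TCP position; "orientation": TCP orientation; "ft_force": force on the tool from outside, world axes, zero at the start; "torque": the same for the moment, N m; "width": opening from 0.0 (shut) to 1.0 (fully open); "grip_force": force on a finger pad.
Only numpy, scipy, OpenCV 4.12 (cv2) and the standard library are available. Lean on these libraries where they do the work, as an engineer would, in place of code of your own. Each camera call takes 0.05 s, during which the arm holds its last target. There are 200 camera calls.

TASK

The aluminium seal block is stuck upright in the clamping nest, two stiff jaws hooked over its foot from either side. Grip its stem and, with the foot still down in the nest, rock it over to one side and then the other until both jaws are pushed back and it frees; then raise it and finish holding it in the gripper, upright and still, just clear above the nest (its underside about 2 cm above the nest's top). Leave everything else on the bench where it is.

Things in the scene. Friction and masses are not known exactly. Their poses are not given: they have to be found in the camera images.
- block_stem (a point): the seal block, plain aluminium, upright in the nest, 0.17 to 0.34 kg, 124 mm tall. From its underside up: tongue 28 x 12 mm (x, y) to 14 mm; foot 30 x 36 mm from 14 to 50 mm; stem 30 x 26 mm from 50 to 124 mm, to be gripped. This point: on the stem's centre line, 95 mm above the underside (107 mm above the table when home); axes as the nest's, z up the stem
- block_foot (a point): centre of the underside of the seal block's tongue, 12 mm above the table when home. When the block is leaned sideways (in the nest's y) in the slot, it pivots on the lower edge of the tongue, 6 mm to that side of this point, and the foot pushes that side's jaw back about 0.9 mm per degree; 8 to 10 degrees is plenty, 12 degrees reaches the jaw's stop
- nest: fixed clamping nest: grey base plate 110 x 140 mm (x, y), 20 mm thick, with a slot along x, 14 mm wide, for the block's tongue (slot floor 12 mm above the table). Origin: on the table under its centre, where the block stands; z up; y runs from jaw to jaw, the way to rock. Two aluminium cheeks, x = 16 to 26 mm and -16 to -26 mm, stand 1 mm clear of the block's foot. Top of cheeks and jaws: point nest_top
- nest_top (a point): centre of the nest at the level of its top (tops of cheeks and jaws), 72 mm above the table. The steel jaws stand at +y and -y, faces 0.5 mm from the block's foot; each has a lip, 65 to 72 mm above the table, that reaches 4 mm in over the foot's shoulder, 3 mm above it: a straight pull is blocked while the jaws are in
- jaw_left (a joint): travel (m) of the jaw on the nest's +y side: 0 = fully in, grows outwards along +y, stop at 0.010; starts between 0 and 0.001. It takes about 12 N to move and stays where it is pushed (no spring). Beyond about 0.004 its lip is clear of the block's shoulder, with ease at 0.006
- jaw_right (a joint): the same for the jaw on the nest's -y side; grows outwards along -y
- spare: spare block of the same shape as the seal block, lying flat on the table on its 30 mm side (bystander, leave alone); origin on the table under its tongue end, its stem reaches 124 mm along its +x
- jar: closed sample jar, 48 mm across, 60 mm high (bystander); origin under its centre
- roller: dark steel flanged roller standing on end, 40 mm across, 36 mm high (bystander); origin under its centre
- collar: steel ring lying flat, 56 mm outside, 14 mm high (bystander); origin under its centre
- wrench: 160 mm wrench lying on the table (bystander); origin under its middle
Things that resemble listed ones, but are neither listed nor needed, are in the scene too. Several things look just like the nest: the one meant starts farthest to the robot's right.

How it is judged (in metres and radians):
On the way, in this order (a step that is already met when the one before it is completed fails the run):
1. with its foot still down in the nest, the block is leaned over to one side and pushes that jaw back (angle between block_foot's own z axis and vertical above 0.05 rad and z of block_foot in the frame of nest below 0.025 m and value of joint any of jaw_left, jaw_right above 0.0035 m), for 0.05 s.
2. still down in the nest, it is leaned to the other side and the second jaw is pushed back too (angle between block_foot's own z axis and vertical above 0.05 rad and z of block_foot in the frame of nest below 0.025 m and value of joint each of jaw_left, jaw_right above 0.0035 m), for 0.05 s.
At the end, for the whole second after the job is handed in: The block is held by the fingers alone, touching nothing of the nest, its underside 5 to 45 mm above the nest's top and within 30 mm of its centre, upright within 8 degrees and still (under 20 mm/s); both jaws pushed back more than 3.5 mm (z of block_foot in the frame of nest between 0.077 and 0.117 m and horizontal distance between block_foot and nest below 0.03 m and angle between block_foot's own z axis and vertical below 0.14 rad and linear speed of block below 0.02 m/s and contact force between the fingers and block above 1 N and contact force between nest and block below 0.1 N and value of joint each of jaw_left, jaw_right above 0.0035 m); the arm keeps its last pose, push and grip.
It fails at once if one of the other things on the bench is moved more than 25 mm (distance of any of spare, jar, roller, collar, wrench from where it was at the start of the episode above 0.025 m).
It also fails if it takes over 40 s, if anything falls off the work surface, if the arm or the gripper's body presses on something with over 40 N, if the wrist force passes 120 N, or if a joint passes its speed limit or range.

## Working session

There is one attempt and no reset: what is moved stays moved. The work goes in short steps, Python scripts to look and compute and a tool call to move; the robot and the scene stay as the last step left them, time stands still between calls to the robot, and variables do not carry over. Pictures are saved under pics/ and viewed, at most 10 in all, crops included, and the job is handed in when it is done.

Besides the shell and the picture viewer there is one more tool, called after "Request:" as name(argument=value, ...) on one line, values as JSON. arm_command: Moves the arm, as the interface text tells. Its arguments: {"type":"object","properties":{"series":{"type":"array","items":{"type":"array","items":{"type":"number"}}},"force":{"type":"number"}},"required":["series"]}

```bash
mkdir -p pics; python3 - <<'E'
from station import arm
import cv2,numpy as np
for c in ("scene","top"):
    im=arm.get_image(c); cv2.imwrite(f"pics/{c}0.png",cv2.cvtColor(im,cv2.COLOR_RGB2BGR))
    print(c,arm.camera_info(c))
    for n in ("nest","block_stem","nest_top","block_foot"):
        print(n,[(np.round(d["location"]).tolist(),round(d["confidence"],2)) for d in arm.pinpoint(n,c)])
print(arm.get_obs())
E
```

```text
scene {'K': array([[395.56559173,   0.        , 252.54274955],
       [  0.        , 395.56559173, 189.86108283],
       [  0.        ,   0.        ,   1.        ]]), 'k1': -0.031623875192290575, 'eye': array([1007.86306862,  603.54270476,  944.40336005]), 'attitude': array([ 0.29035266,  0.87935131, -0.35870696, -0.11732829])}
nest [([306.0, 151.0, 0.0], 0.81), ([710.0, 252.0, 1.0], 0.78), ([497.0, 46.0, 0.0], 0.77), ([262.0, 377.0, -0.0], 0.69)]
block_stem [([496.0, 46.0, 104.0], 0.69)]
nest_top [([259.0, 384.0, 74.0], 0.93), ([709.0, 248.0, 71.0], 0.92), ([307.0, 151.0, 71.0], 0.89), ([498.0, 50.0, 70.0], 0.63)]
block_foot []
top {'K': array([[477.06633142,   0.        , 260.39133463],
       [  0.        , 477.06633142, 192.38574308],
       [  0.        ,   0.        ,   1.        ]]), 'k1': -0.07702718203618625, 'eye': array([ 401.86482922,  -68.62826937, 1655.50995056]), 'attitude': array([ 0.71473508, -0.69868791,  0.01738854, -0.02620328])}
nest [([495.0, 44.0, 1.0], 0.93), ([307.0, 153.0, 5.0], 0.84), ([257.0, 380.0, 4.0], 0.63), ([708.0, 246.0, 6.0], 0.58)]
block_stem [([5
[... 163 characters left out ...]
ot []
{'clock': 0.5, 'qpos': array([ 1.07916866e+00,  1.16017792e-01,  1.44164534e+00, -2.06669134e-05,
        1.58400317e+00, -3.77646084e-02]), 'qd': array([ 0.00074447, -0.00107191, -0.00112286,  0.00057015, -0.00084516,
        0.00115154]), 'joint_efforts': array([ 2.16296801e-03, -7.20438981e+01, -6.22340441e+01,  7.80256628e-02,
        1.86789612e-02,  2.00016835e-06]), 'ee_pos': array([295.93741981, 606.67078416, 404.7059678 ]), 'orientation': array([ 2.24988922e-01,  9.74361321e-01, -3.82417042e-05,  3.39751645e-07]), 'ft_force': array([-0.55199497,  0.05881222, -0.27929788]), 'torque': array([-0.03227833, -0.02363983, -0.00620185]), 'grip_force': 0.0, 'width': 0.9987280819259594}
```

View pics/scene0.png

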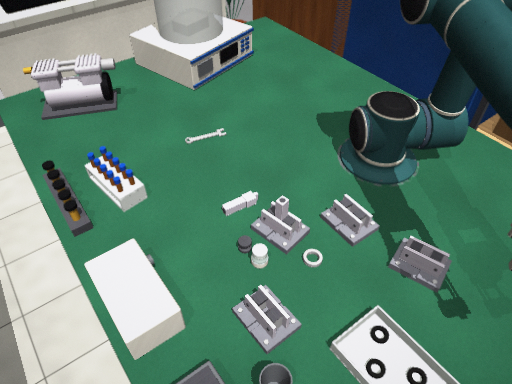

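View pics/top0.png

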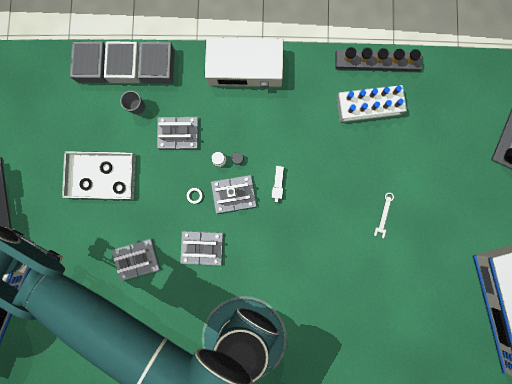

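The block stands in the nest at about top pixel (233,194) and scene pixel (281,225), near (497, 47) mm. That is the nest farthest to the robot's right. The jar, roller, collar and spare are close by but low. Next I fit the yaw and position.

```bash
cat > h.py <<'E'
from station import arm
import cv2,numpy as np
from scipy.spatial.transform import Rotation as R
def proj(P,c):
    i=arm.camera_info(c); q=(np.atleast_2d(P)-i["eye"])@R.from_quat(i["attitude"]).as_matrix()
    s=q[:,:2]/q[:,2:]; s=s*(1+i["k1"]*(s**2).sum(1,keepdims=True))
    return s*[i["K"][0,0],i["K"][1,1]]+i["K"][:2,2]
def box(x0,x1,y0,y1,z0,z1): return np.array([[x,y,z] for x in(x0,x1) for y in(y0,y1) for z in(z0,z1)],float)
def place(P,x,y,a): return P@R.from_euler('z',a).as_matrix().T+[x,y,0]
E
python3 - <<'E'
from h import *
from scipy.optimize import minimize
S=4
near=np.array([497,47,20.])
ims,ms={},{}
for c in("top","scene"):
    ims[c]=arm.get_image(c)
    p0=proj(near,c)[0]
    for n in("nest","block_stem"):
        best=None
        for d in arm.regions_of(n,c):
            ys,xs=np.nonzero(d["region"]); dist=np.hypot(xs.mean()-p0[0],ys.mean()-p0[1])
            if dist<20: best=d["region"];print(c,n,d["confidence"],best.sum(),dist);break
        if best is not None: ms[c,n]=best
def mask(v,c,n):
    m=np.zeros((384*S,512*S),np.uint8)
    bs=[box(-55,55,-70,70,0,20),box(16,26,-30,30,20,72),box(-26,-16,-30,30,20,72)] if n=="nest" else [box(-15,15,-13,13,62,136)]
    for b in bs:
        h=cv2.convexHull((proj(place(b,*v),c)*S+S/2).astype(np.int32)); cv2.fillConvexPoly(m,h,1)
    return m
def cost(v,keys):
    v=[v[0],v[1],v[2]/100]; t=0
    for k in keys:
        a=mask(v,*k); u=ms[k]
        if k[1]=="nest" and (k[0],"block_stem") in ms: u=u|ms[k[0],"block_stem"]; a=a|mask(v,k[0],"block_stem")
        u=cv2.resize(u.astype(np.uint8),None,fx=S,fy=S,interpolation=0)
        t+=1-(a&u).sum()/(a|u).sum()
    return t
for keys in ([k for k in ms if k[0]=="top"],[k for k in ms if k[0]=="scene"],list(ms)):
    r=min((minimize(cost,[497,47,a],args=(keys,),method="Nelder-Mead",options=dict(initial_simplex=[[497,47,a],[503,47,a],[497,53,a],[497,47,a+6]],maxiter=80)) for a in(-10,0,10)),key=lambda r:r.fun)
    print(keys,r.x,r.fun)
v=[r.x[0],r.x[1],r.x[2]/100]
out=[]
for c in ims:
    g=cv2.cvtColor(ims[c],cv2.COLOR_RGB2BGR); p=proj(near,c)[0].astype(int)
    a=cv2.resize(g[p[1]-35:p[1]+35,p[0]-35:p[0]+35],(560,560),interpolation=cv2.INTER_CUBIC)
    b=a.copy()
    for bx in(box(-55,55,-70,70,0,20),box(-15,15,-13,13,62,136)):
        q=(proj(place(bx,*v),c)-(p-35))*8+4
        for i in range(8):
            for k in(1,2,4):
                if not i&k: cv2.line(b,tuple(q[i].astype(int).tolist()),tuple(q[i|k].astype(int).tolist()),(0,0,255),1)
    out.append(np.hstack([a,b]))
cv2.imwrite("pics/fit.png",cv2.resize(np.vstack(out),(600,600)))
E
```

```text
top nest 0.95 1190 0.923187374413916
top block_stem 0.46 103 1.9176825687330137
scene nest 0.98 1513 2.8389600978541845
scene block_stem 0.58 255 19.24133483152415
[('top', 'nest'), ('top', 'block_stem')] [495.29301062  46.23878857  20.51296755] 0.14818745420486745Traceback (most recent call last):
  File "<stdin>", line 30, in <module>
  File "<stdin>", line 30, in <genexpr>
    res = _minimize_neldermead(fun, x0, args, callback, bounds=bounds,
                               **options)
    fsim[j] = func(sim[j])
              ~~~~^^^^^^^^
    fx = function(np.copy(x), *(wrapper_args + args))
  File "<stdin>", line 24, in cost
  File "<stdin>", line 19, in mask
  File "h.py", line 5, in proj
    i=arm.camera_info(c); q=(np.atleast_2d(P)-i["eye"])@R.from_quat(i["attitude"]).as_matrix()
ValueError: time passes only in moves, steps and waits
```

```bash
sed -i 's/^def proj/CI={c:arm.camera_info(c) for c in("top","scene")}\ndef proj/; s/i=arm.camera_info(c); q/i=CI[c]; q/' h.py
cat > fit.py <<'E'
from h import *
from scipy.optimize import minimize
S=4
near=np.array([497,47,20.])
ims,ms={},{}
for c in("top","scene"):
    ims[c]=arm.get_image(c)
    for n,z in(("nest",20),("block_stem",100)):
        p0=proj([497,47,z],c)[0]
        for d in arm.regions_of(n,c):
            ys,xs=np.nonzero(d["region"])
            if np.hypot(xs.mean()-p0[0],ys.mean()-p0[1])<20: ms[c,n]=d["region"];break
def mask(v,c,n):
    m=np.zeros((384*S,512*S),np.uint8)
    bs=[box(-55,55,-70,70,0,20),box(16,26,-30,30,20,72),box(-26,-16,-30,30,20,72)] if n=="nest" else [box(-15,15,-13,13,62,136)]
    for b in bs:
        h=cv2.convexHull((proj(place(b,*v),c)*S+S/2).astype(np.int32)); cv2.fillConvexPoly(m,h,1)
    return m
def cost(v,keys):
    v=[v[0],v[1],v[2]/100]; t=0
    for k in keys:
        a=mask(v,*k); u=ms[k]
        if k[1]=="nest" and (k[0],"block_stem") in ms: u=u|ms[k[0],"block_stem"]; a=a|mask(v,k[0],"block_stem")
        u=cv2.resize(u.astype(np.uint8),None,fx=S,fy=S,interpolation=0)
        t+=1-(a&u).sum()/(a|u).sum()
    return t
for keys in ([k for k in ms if k[0]=="top"],[k for k in ms if k[0]=="scene"],list(ms)):
    r=min((minimize(cost,[497,47,a],args=(keys,),method="Nelder-Mead",options=dict(initial_simplex=[[497,47,a],[503,47,a],[497,53,a],[497,47,a+6]],maxiter=80)) for a in(-10,5,20)),key=lambda r:r.fun)
    print(keys,r.x,r.fun)
v=[r.x[0],r.x[1],r.x[2]/100]
out=[]
for c in ims:
    g=cv2.cvtColor(ims[c],cv2.COLOR_RGB2BGR); p=proj(near,c)[0].astype(int)
    a=cv2.resize(g[p[1]-35:p[1]+35,p[0]-35:p[0]+35],(560,560),interpolation=cv2.INTER_CUBIC)
    b=a.copy()
    for bx in(box(-55,55,-70,70,0,20),box(-15,15,-13,13,62,136)):
        q=(proj(place(bx,*v),c)-(p-35))*8+4
        for i in range(8):
            for k in(1,2,4):
                if not i&k: cv2.line(b,tuple(q[i].astype(int).tolist()),tuple(q[i|k].astype(int).tolist()),(0,0,255),1)
    out.append(np.hstack([a,b]))
cv2.imwrite("pics/fit.png",cv2.resize(np.vstack(out),(600,600)))
E
python3 fit.py
```

```text
[('top', 'nest'), ('top', 'block_stem')] [495.49424726  46.04531369  18.36382751] 0.14211526588279255
[('scene', 'nest'), ('scene', 'block_stem')] [495.14216766  45.3788292   16.90252237] 0.200835210034096
[('top', 'nest'), ('top', 'block_stem'), ('scene', 'nest'), ('scene', 'block_stem')] [495.65634168  46.09963157  18.68800184] 0.34673912520568073
```

View pics/fit.png

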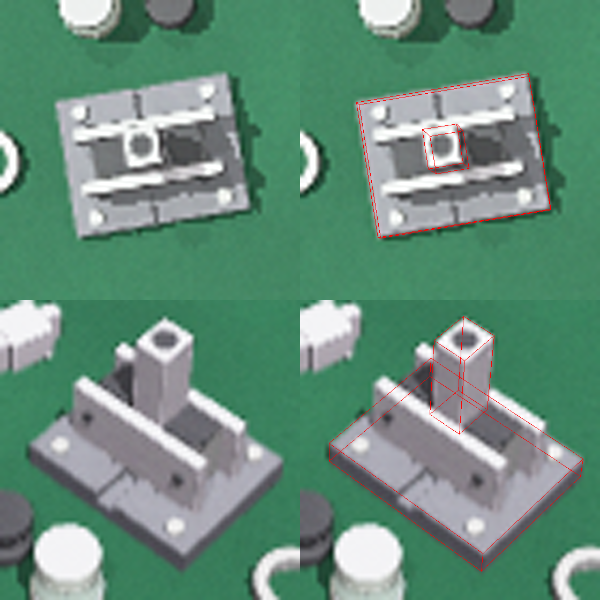

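The plate fit lies on the edges in both views, giving nest (495.5, 46) with a yaw of about 0.183 rad. I move over it at height first.

Request:
arm_command(series=[[-3.5,-3.5,0,0,0,0,1],[-3.5,-3.5,0,0,0,0,1],[-3.5,-3.5,0,0,0,0,1],[-3.5,-3.5,0,0,0,0,1],[-3.5,-3.5,0,0,0,0,1],[-3.5,-3.5,0,0,0,0,1],[-3.5,-3.5,0,0,0,0,1],[-3.5,-3.5,0,0,0,0,1],[-3.5,-3.5,0,0,0,0,1],[-3.5,-3.5,0,0,0,0,1],[-3.5,-3.5,0,0,0,0,1],[-3.5,-3.5,0,0,0,0,1]], force=40)

```text
clock: 2.3
ee_pos: [489.3, 43.0, 405.1]
orientation: [0.225, 0.974, 0.0, 0.0]
ft_force: [1.4, 0.7, 0.5]
width: 0.997
grip_force: 0.0
```

Request:
arm_command(series=[[0,0,0,0,0,-1,1],[0,0,0,0,0,-1,1],[0,0,0,0,0,-1,1],[0,0,0,0,0,-1,1],[0,0,0,0,0,-1,1],[0,0,0,0,0,-1,1],[0,0,0,0,0,0,1],[0,0,0,0,0,0,1]])

```text
clock: 3.1
ee_pos: [489.2, 45.1, 404.8]
orientation: [-0.086, 0.996, -0.0, 0.0]
ft_force: [-0.3, 0.8, 0.4]
width: 0.997
grip_force: 0.0
```

```bash
cat > rel.py <<'E'
from h import *
import sys
x,y,z,a=map(float,sys.argv[1:5])
o=arm.get_obs(); Q=R.from_quat(o["orientation"])
T=R.from_euler('z',a)*R.from_matrix(np.array([[-1,0,0],[0,1,0],[0,0,-1.]]))
print("t",o["clock"],"pos",o["ee_pos"].round(1),"F",o["ft_force"].round(1),"M",o["torque"].round(2),"w",o["width"]*93,"g",o["grip_force"])
print("shift cm",(Q.inv().apply(np.array([x,y,z])-o["ee_pos"])/10).round(2),"turn",((Q.inv()*T).as_rotvec()/np.radians(6)).round(3))
E
python3 rel.py 495.5 46 277 .183; python3 -c "
from h import *;print(arm.get_obs()['qpos'].round(2))"
```

```text
t 3.1 pos [489.2  45.1 404.8] F [-0.3  0.8  0.4] M [0.08 0.08 0.02] w 92.7603247358864 g 0.0
shift cm [-6.300e-01 -1.000e-02  1.278e+01] turn [-0.     0.001 -0.111]
[ 0.04 -0.29  1.82 -0.    1.61 -1.7 ]
```

Request:
arm_command(series=[[-0.6,0,2,0,0,-0.1,1],[0,0,2.5,0,0,0,1],[0,0,2.5,0,0,0,1],[0,0,2.5,0,0,0,1],[0,0,2.3,0,0,0,1],[0,0,1,0,0,0,1],[0,0,0,0,0,0,1]])

```text
clock: 3.8
ee_pos: [495.0, 46.1, 275.8]
orientation: [-0.092, 0.996, 0.0, -0.001]
ft_force: [0.7, -0.3, 0.2]
width: 1.0
grip_force: 0.0
```

```bash
python3 - <<'E'
from h import *
out=[]
for c in("top","scene"):
    im=cv2.cvtColor(arm.get_image(c),cv2.COLOR_RGB2BGR); p=proj([495,46,90],c)[0].astype(int)
    out.append(cv2.resize(im[p[1]-45:p[1]+45,p[0]-45:p[0]+45],(400,400),interpolation=cv2.INTER_CUBIC))
cv2.imwrite("pics/pre.png",np.hstack(out))
E
python3 rel.py 495.5 46 277 .183
```

```text
t 3.9 pos [495.4  46.1 277.8] F [ 0.9 -0.6 -0.1] M [ 0.04 -0.04  0.02] w 93.47992106637406 g 0.0
shift cm [-0.   -0.01  0.08] turn [-0.001  0.008  0.011]
```

View pics/pre.png

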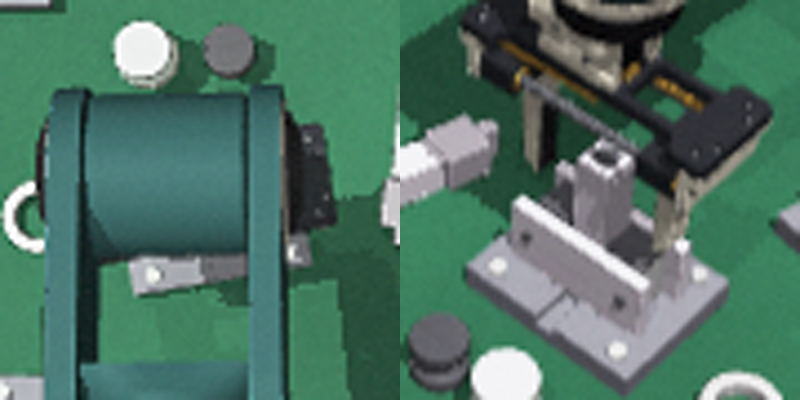

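The scene view (right half) shows the open fingers straddling the stem top at (605,160) along the nest's y, at (540,130) and (670,220). The neighbouring parts are clear, so I close the gripper.

Request:
arm_command(series=[[0,0,0,0,0,0,0],[0,0,0,0,0,0,-0.3],[0,0,0,0,0,0,-0.5],[0,0,0,0,0,0,-0.6],[0,0,0,0,0,0,-1],[0,0,0,0,0,0,-1],[0,0,0,0,0,0,-1],[0,0,0,0,0,0,-1]], force=15)

```text
clock: 4.7
ee_pos: [495.2, 46.1, 276.7]
orientation: [-0.092, 0.996, 0.0, -0.0]
ft_force: [1.1, -0.0, 0.4]
width: 0.359
grip_force: 0.0
```

```bash
python3 rel.py 495.5 46 277 .183
```

```text
t 4.7 pos [495.2  46.1 276.7] F [ 1.1 -0.   0.4] M [ 0.07 -0.04  0.03] w 33.41872007147373 g 0.0
shift cm [-0.03 -0.02 -0.03] turn [ 0.    -0.     0.019]
```

Request:
arm_command(series=[[0,0,0,0,0,0,-1],[0,0,0,0,0,0,-1],[0,0,0,0,0,0,-1],[0,0,0,0,0,0,-1],[0,0,0,0,0,0,-1]])

```text
clock: 5.2
ee_pos: [495.2, 46.3, 276.7]
orientation: [-0.092, 0.996, 0.0, -0.0]
ft_force: [-1.0, 4.6, -0.8]
width: 0.28
grip_force: 15.0
```

```bash
python3 rel.py 495.5 46 277 .183
```

```text
t 5.2 pos [495.2  46.3 276.7] F [-1.   4.6 -0.8] M [1.16 0.16 0.05] w 26.013905910483917 g 14.971208274364471
shift cm [-0.03 -0.03 -0.03] turn [ 0.004 -0.001  0.02 ]
```

Request:
arm_command(series=[[0,0,0,0,0,0,-1],[0,0,0,0,0,0,-1],[0,0.56,-0.007,0.2,0,0,-1],[0,0.56,-0.007,0.2,0,0,-1],[0,0.56,-0.007,0.2,0,0,-1],[0,0.56,-0.007,0.2,0,0,-1]], force=50)

```text
clock: 5.8
ee_pos: [491.0, 68.3, 276.4]
orientation: [-0.092, 0.995, -0.043, 0.004]
ft_force: [-1.0, -0.1, 1.7]
width: 0.277
grip_force: 49.9
```

```bash
python3 rel.py 495.2 46.3 276.7 .183
```

```text
t 5.8 pos [491.   68.3 276.4] F [-1.  -0.1  1.7] M [0.63 0.34 0.02] w 25.77499158919152 g 49.94971811771393
shift cm [-0.01 -2.24  0.16] turn [-0.819  0.002  0.017]
```

Request:
arm_command(series=[[0,0.56,-0.007,0.2,0,0,-1],[0,0.56,-0.007,0.2,0,0,-1],[0,0.56,-0.007,0.2,0,0,-1],[0,0.56,-0.007,0.2,0,0,-1],[0,0,0,0,0,0,-1],[0,0,0,0,0,0,-1]])

```text
clock: 6.4
ee_pos: [487.0, 90.2, 274.4]
orientation: [-0.092, 0.992, -0.084, 0.008]
ft_force: [-1.0, -4.0, 4.0]
width: 0.276
grip_force: 50.0
```

```bash
python3 rel.py 495.2 46.3 276.7 .183; cat > look.py <<'E'
from h import *
import sys
out=[]
im=cv2.cvtColor(arm.get_image("scene"),cv2.COLOR_RGB2BGR); p=proj([495,46,80],"scene")[0].astype(int)
cv2.imwrite("pics/%s.png"%sys.argv[1],cv2.resize(im[p[1]-35:p[1]+35,p[0]-35:p[0]+35],(590,590),interpolation=cv2.INTER_CUBIC))
E
python3 look.py lean1
```

```text
t 6.4 pos [487.   90.2 274.4] F [-1. -4.  4.] M [-0.68  0.29 -0.01] w 25.708224875697816 g 49.95283126831055
shift cm [ 0.01 -4.44  0.52] turn [-1.619  0.006  0.023]
```

View pics/lean1.png

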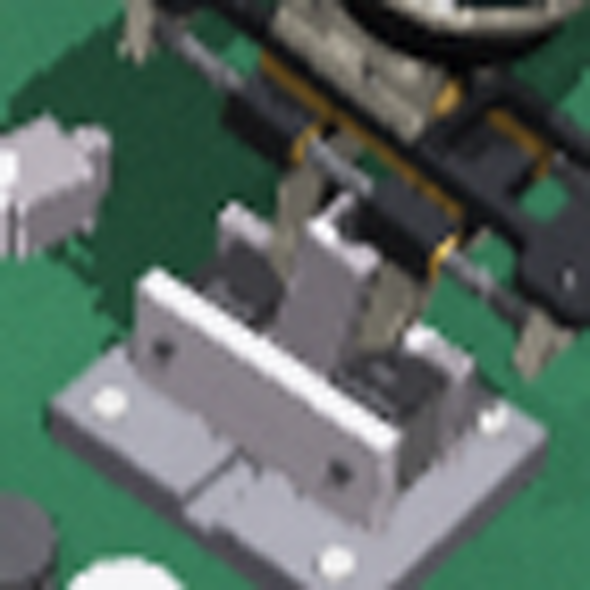

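The block leans about 9.7° with the gripper towards +y. Its jaw stands out past the cheek end near pixel (410,440). I now bring it back upright.

Request:
arm_command(series=[[0,-0.56,0.018,-0.2,0,0,-1],[0,-0.56,0.018,-0.2,0,0,-1],[0,-0.56,0.018,-0.2,0,0,-1],[0,-0.56,0.018,-0.2,0,0,-1],[0,-0.56,0.018,-0.2,0,0,-1],[0,-0.56,0.018,-0.2,0,0,-1],[0,-0.56,0.018,-0.2,0,0,-1],[0,-0.56,0.018,-0.2,0,0,-1],[0,0.1,0,0,0,0,-1],[0,0,0,0,0,0,-1]])

```text
clock: 7.45
ee_pos: [495.0, 46.7, 276.7]
orientation: [-0.092, 0.996, -0.0, -0.0]
ft_force: [0.2, -0.4, -2.1]
width: 0.279
grip_force: 50.0
```

```bash
python3 rel.py 495.2 46.3 276.7 .183
```

```text
t 7.45 pos [495.   46.7 276.7] F [ 0.2 -0.4 -2.1] M [ 0.07 -0.05 -0.01] w 25.98172103648417 g 49.96290743350983
shift cm [-0.01 -0.05 -0.  ] turn [-0.004 -0.002  0.015]
```

Upright with hardly any force on it. Now I lean it to -y.

Request:
arm_command(series=[[0,-0.55,-0.007,-0.2,0,0,-1],[0,-0.55,-0.007,-0.2,0,0,-1],[0,-0.55,-0.007,-0.2,0,0,-1],[0,-0.55,-0.007,-0.2,0,0,-1],[0,-0.55,-0.007,-0.2,0,0,-1],[0,-0.55,-0.007,-0.2,0,0,-1],[0,-0.55,-0.007,-0.2,0,0,-1],[0,-0.55,-0.007,-0.2,0,0,-1],[0,0,0,0,0,0,-1],[0,0,0,0,0,0,-1]])

```text
clock: 8.45
ee_pos: [503.2, 4.1, 274.8]
orientation: [-0.092, 0.992, 0.085, -0.007]
ft_force: [-2.6, 10.2, 6.4]
width: 0.278
grip_force: 50.0
```

```bash
python3 rel.py 495.2 46.3 276.7 .183; python3 look.py lean2
```

```text
t 8.45 pos [503.2   4.1 274.8] F [-2.6 10.2  6.4] M [2.05 0.56 0.06] w 25.887430640433415 g 49.96444523334503
shift cm [0.01 4.26 0.54] turn [1.631 0.007 0.022]
```

View pics/lean2.png

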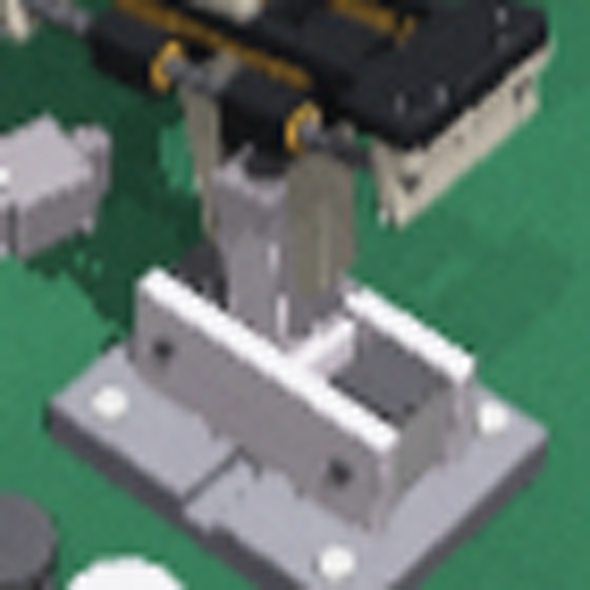

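The block leans to -y. The foot's shoulder shows at (320,345), free of the +y jaw. I return it upright and raise it a little to check that it is free.

Request:
arm_command(series=[[0,0.55,0.018,0.2,0,0,-1],[0,0.55,0.018,0.2,0,0,-1],[0,0.55,0.018,0.2,0,0,-1],[0,0.55,0.018,0.2,0,0,-1],[0,0.55,0.018,0.2,0,0,-1],[0,0.55,0.018,0.2,0,0,-1],[0,0.55,0.018,0.2,0,0,-1],[0,0.55,0.018,0.2,0,0,-1],[0,0,0,0,0,0,-1],[0,0,-0.4,0,0,0,-1],[0,0,-0.6,0,0,0,-1],[0,0,0,0,0,0,-1]])

```text
clock: 9.7
ee_pos: [495.3, 46.9, 288.0]
orientation: [-0.092, 0.996, 0.0, 0.001]
ft_force: [1.0, 0.3, -2.9]
width: 0.277
grip_force: 50.0
```

```bash
python3 rel.py 495.2 46.3 356.7 .183
```

```text
t 9.7 pos [495.3  46.9 288. ] F [ 1.   0.3 -2.9] M [ 0.04 -0.04 -0.01] w 25.798702949454512 g 49.96258020401001
shift cm [ 0.01 -0.06 -6.87] turn [-0.001  0.014  0.016]
```

Only the block's weight is on the wrist, so it is free. I raise it the rest of the way.

Request:
arm_command(series=[[0,0,-0.8,0,0,0,-1],[0,0,-0.8,0,0,0,-1],[0,0,-0.8,0,0,0,-1],[0,0,-0.8,0,0,0,-1],[0,0,-0.8,0,0,0,-1],[0,0,-0.8,0,0,0,-1],[0,0,-0.8,0,0,0,-1],[0,0,-0.8,0,0,0,-1],[0,0,-0.5,0,0,0,-1],[0,0,0,0,0,0,-1],[0,0,0,0,0,0,-1],[0,0,0,0,0,0,-1]])

```text
clock: 10.9
ee_pos: [495.0, 47.1, 355.4]
orientation: [-0.092, 0.996, 0.0, -0.0]
ft_force: [0.0, -0.2, -2.5]
width: 0.277
grip_force: 50.0
```

```bash
python3 rel.py 495.2 46.3 356.7 .183; python3 look.py end
```

```text
t 10.9 pos [495.   47.1 355.4] F [ 0.  -0.2 -2.5] M [ 0.02 -0.01  0.  ] w 25.729898399173926 g 49.962692856788635
shift cm [-0.01 -0.08 -0.13] turn [ 0.001 -0.007  0.019]
```

View pics/end.png

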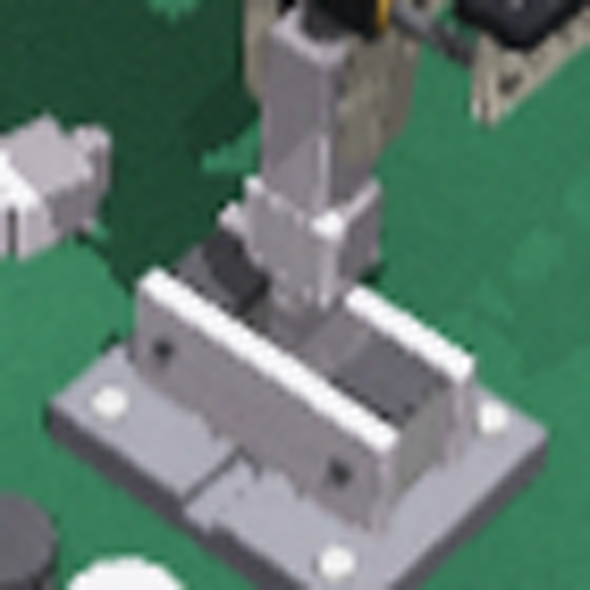

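The block hangs upright in the fingers, with its tongue at (305,300) clear above the nest. Both jaws are back and the spare has not moved, so I hand the job in.

```bash
python3 -c "
from station import arm;print(arm.job_done())"
```

```text
the job is handed in; nothing more can be done
None
```

The seal block was rocked free to both sides, raised, and handed in held upright and still, with its underside about 2 cm above the nest's top; both jaws looked pushed back and nothing nearby looked disturbed, but the hand-in returned no verdict.

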